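# Put the stopper kit away

### The job

Put the stopper kit away: stand or lay the large rubber stopper in the wide bay of the open kit drawer and the small stopper in its narrow bay, then push the drawer fully home until its catch holds it shut. Last of all hang the small steel dipping cup by its handle on the hook of the stand and let go, so that it hangs free; leave everything else on the bench as it is.

Things in the scene. Friction and masses are not known exactly. Their poses are not given: they have to be found in the camera images.
- kit_unit: Low grey drawer unit fixed to the bench, 185 mm deep (x), 150 wide (y), 64 high. Origin: centre of its underside; its front face lies at x = -92.5 mm in its own frame and the drawer opens along its own -x, towards the robot.
- drawer (a joint): Opening of the unit's one drawer in m: 0 = home (back of the front panel against the unit's face), up to 0.152 open. It starts open by 0.125 to 0.148. It runs freely until 12 mm from home, where a sprung catch resists (about 4 to 6 N, crest at 5 mm); past the crest the catch pulls it to 0 and holds it.
- drawer_front (a point): Centre of the outer face of the drawer's white front panel, 34 mm above the bench; moves with the drawer. x axis points into the unit, y along the panel to its left, z up. The panel is 148 wide, 56 high (6 to 62 mm above the bench), 12 thick; a steel lip pull 70 wide stands 12 mm out from it, all below 22 mm above the bench.
- wide_bay (a point): Point on the floor (14 mm above the bench) of the drawer's wide bay, the left one (+y of the drawer): 64 mm behind the inner face of the front panel, mid-width. Axes as drawer_front. The bay is 70 mm wide (y) and 161 long (x); its walls and the divider are 30 mm high above its floor and 4 thick. The part of it farther in than the drawer is open lies under the unit's top.
- narrow_bay (a point): The same for the narrow bay, the right one (-y): 52 mm wide, 161 long, 64 mm behind the inner face of the front panel, mid-width.
- stopper_large: Large rubber stopper, brick red, 38 mm across the top, tapering downward, 24 mm high, standing on the bench. Origin: centre of its underside.
- stopper_small: Small rubber stopper, dark, 25 mm across the top, tapering downward, 24 mm high, standing on the bench. Origin: centre of its underside.
- cup: Small round steel dipping cup, rim 62 mm across, 45 high, 0.12 kg, with a stiff upright loop handle of 8 mm bar in its own y-z plane, 88 wide, 114 high over all. Origin: centre of its underside, z up. The loop's top is flat at y = 13 to 34 mm either side (bar centre 100 mm up) with a pointed rise in the middle. Opening above the rim: 51 mm high, 72 wide.
- bail_peak (a point): Underside of the pointed rise in the middle of the cup's handle: y = 0, 106 mm above the cup's underside; this is where it should rest on the hook.
- bail_left (a point): Bar centre at the middle of the handle's flat stretch at the cup's +y side, 24.5 mm from the middle, 100 mm up: a place to pinch the handle across the cup's x, clear of the hook. Axes as the cup.
- bail_right (a point): The same at the cup's -y side.
- hook_stand: Steel hook stand fixed to the bench: base 130 x 90 x 10 mm, a post of 8 mm bar at its origin (underside, under the post), 172 high, with a hook arm that runs along the stand's own -x and turns up at its end. No part is higher than 182 mm.
- hook_seat (a point): Lowest place on top of the hook's 8 mm bar, 77 mm from the post along the stand's -x, 164 mm above the bench. x axis points from the hook's tip to the post.
- hook_tip (a point): Top of the hook's upturned end, 98 mm from the post, 182 mm above the bench (21 mm beyond the seat and 18 above it).
- tape_roll: Bystander: roll of beige tape lying flat, 68 mm across, 19 mm high. Origin: centre of its underside.
- petri_dish: Bystander: flat clear dish, 68 mm across, 17 mm high. Origin: centre of its underside.
- stopwatch: Bystander: round stopwatch lying flat, 74 x 53 x 15 mm. Origin: centre of its underside.
- marker: Bystander: grey marker pen lying flat, 132 mm long, 17 mm thick. Origin: underside, mid-length.
- beaker: Bystander: empty clear glass beaker, 75 mm across, 92 mm high. Origin: centre of its underside.

How it is judged:
On the way, in this order (a step that is already met when the one before it is completed fails the run):
1. both stoppers lie in their bays of the open drawer, let go (x of stopper_large in the frame of wide_bay between -0.064 and 0.1 m and y of stopper_large in the frame of wide_bay between -0.035 and 0.035 m and z of stopper_large in the frame of wide_bay between -0.004 and 0.026 m and x of stopper_small in the frame of narrow_bay between -0.064 and 0.1 m and y of stopper_small in the frame of narrow_bay between -0.026 and 0.026 m and z of stopper_small in the frame of narrow_bay between -0.004 and 0.026 m and contact force between the fingers and stopper_large below 0.05 N and contact force between the fingers and stopper_small below 0.05 N and value of joint drawer above 0.04 m), for 0.2 s.
2. the drawer is home, held by its catch, with both stoppers in it (x of stopper_large in the frame of wide_bay between -0.064 and 0.1 m and y of stopper_large in the frame of wide_bay between -0.035 and 0.035 m and z of stopper_large in the frame of wide_bay between -0.004 and 0.026 m and x of stopper_small in the frame of narrow_bay between -0.064 and 0.1 m and y of stopper_small in the frame of narrow_bay between -0.026 and 0.026 m and z of stopper_small in the frame of narrow_bay between -0.004 and 0.026 m and value of joint drawer below 0.002 m), for 0.2 s.
3. the cup hangs on the hook by its handle, let go (distance between bail_peak and hook_seat below 0.02 m and contact force between cup and hook_stand above 0.5 N and height (world z) of cup above 0.03 m and angle between cup's own z axis and vertical below 0.35 rad and contact force between the fingers and cup below 0.05 N), for 0.2 s.
At the end, for the whole second after the job is handed in: Large stopper in the wide bay, small one in the narrow bay; drawer home (within 2 mm); cup hanging from the hook by its handle: upright within 0.35 rad, handle's rise within 20 mm of the hook's seat, underside over 30 mm above the bench; all released and at rest (below 0.05 m/s) (all of step 2 and all of step 3 and linear speed of each of stopper_large, stopper_small, cup below 0.05 m/s); the robot touches nothing.
It fails at once if a bystander (tape roll, dish, stopwatch, marker, beaker) is moved by more than 30 mm (distance of any of tape_roll, petri_dish, stopwatch, marker, beaker from where it was at the start of the episode above 0.03 m).
It also fails if it takes over 70 s, if anything falls off the work surface, if the arm or the gripper's body presses on something with over 40 N, if the wrist force passes 120 N, or if a joint passes its speed limit or range.

### The arm

A 6-joint arm with a two-finger parallel gripper is mounted at the origin on a cart in front of the work surface, level with it; the furniture and walls round the work are solid. World frame = base frame: x ahead of the robot, y to its left, z up, the work surface at z = 0. Lengths are in m, angles in rad, forces in N, time in s.
With the tool pointing down it reaches from about 0.275 to 1 m from the base axis. Payload 8.4 kg.
Tool frame: the origin (TCP) lies between the finger pads; the fingertips stand 11 mm ahead of it and the grasp point (between the pads) lies 8 mm behind it; z points along the fingers, y is the line along which they close (so a half turn about z gives the same grasp; the last joint's range is limited). The gripper opens to 85 mm and grips with 20 to 120 N. Pads are 22 mm wide; open, the fingers measure 114 mm over their backs; the gripper's body (76 mm by 85 mm) begins 54 mm behind the grasp point. The pads swing forward as they close: fully open they stand 13 mm farther back than shut.
Start: joints at [-1.204, 0.353, 1.633, -0, 1.155, -0.002], TCP at [0.225, -0.583, 0.242] pointing down, gripper open.
Joint ranges: [-2.63, 2.63], [-0.92, 2.1], [0.06, 2.66], [-1.3, 4.44], [0, 2.69], [-3.02, 3.02]. Speed limits (rad/s): [2.22, 2.22, 2.79, 3.14, 3.14, 3.14].

### API

Orientations are given as a unit quaternion [w, x, y, z].
In Python, from rig import arm, move_gripper, status, cams gives the robot as it stands. The module is installed in compiled form; this text tells all that it offers. Calls block until the motion is done:
- arm.move_pose(position, orientation): joint-space move of the TCP to a pose.
- arm.move_linear(position, rot=None, v=0.15): straight line of the TCP; rot=None keeps the orientation; v is the mean speed in m/s.
- arm.move_joints(angles): joint-space move.
- move_gripper(opening, strength=None): opening from 0.0 (shut) to 1.0 (fully open); strength is the grip in N (None keeps the last); returns when the fingers have stopped.
- arm.hold(seconds).
- arm.inverse_kinematics(position, orientation): joint angles nearest the present ones, or None.
- status.read_state(): the state.
- cams.get_image(name): name is "side" or "top"; returns a dict with "frame" (480x640x3 uint8, red, green, blue), "z_map" (480x640 float32, m along the optical axis (not along the pixel's ray), 0 where there is no reading), "mtx" (3x3 intrinsics, pixels), "T" (4x4, takes a point from camera to world coordinates). Camera axes: x right, y down, z forward; pixel columns grow to the right and rows downward; lengths in m; the calibration is good to about 2 mm. A picture is of the moment at which its call begins.
A pose or a line that the arm cannot do raises arm.IKError and nothing moves.
- arm.close_job(): hands the job in; it is judged then, once.
Trained networks look in the newest picture that a camera, given by its name, has taken for a name from the list of things; names that differ only in an ending like _2 or _b are one class to them, and where a whole thing is asked for, a point or a joint stands for the part that bears it (a point fixed in the world has none). Each returns a list of dicts, best first, with "confidence" (0 to 1); they miss things now and then, are a little off and sometimes report something else, mostly with a low value. They report only what shows in the picture. A call takes as long as a camera call.
- cams.recognise(label, camera): "rect" ([centre column, centre row, width, height] in pixels, round what is visible of it).
- cams.mark_of(label, camera): "location" ([column, row] in pixels: a listed point, or the origin of a listed thing).
The state is a dict: "time_s": time; "joints": joint angles; "qvel": joint speeds; "tau": joint torques, N m; "ee_pos": TCP position; "tcp_rot": TCP orientation; "wrist_force": force on the tool from outside, world axes, zero at the start; "torque": the same for the moment, N m; "finger_gap": opening from 0.0 (shut) to 1.0 (fully open); "grip_force": force on a finger pad.
Only numpy, scipy, OpenCV 4.12 (cv2) and the standard library are available. Lean on these libraries where they do the work, as an engineer would, in place of code of your own. Each camera call takes 0.05 s, during which the arm holds its last target. There are 200 camera calls.

## Working session

There is one attempt and no reset: what is moved stays moved. The work goes in short steps, each a Python script; the robot and the scene stay as the last script left them, time stands still between calls to the robot, and variables do not carry over. Pictures are saved under pics/ and viewed, at most 10 in all, crops included, and the job is handed in when it is done.

```bash
mkdir -p pics
cat > h.py <<'E'
import numpy as np, cv2
from rig import arm, move_gripper, status, cams
from scipy.spatial.transform import Rotation as R
def ray(im,px):
    K,T=im["mtx"],im["T"]; d=T[:3,:3]@np.linalg.solve(K,[px[0],px[1],1.]); return T[:3,3],d
def at_z(im,px,z):
    o,d=ray(im,px); return o+d*(z-o[2])/d[2]
def depth_pt(im,px):
    c,r=int(round(px[0])),int(round(px[1])); p=im["z_map"][max(r-1,0):r+2,max(c-1,0):c+2]; p=p[p>0]
    if not len(p): return None
    o,d=ray(im,px); return o+d*np.median(p)
def cloud(im):
    K,T=im["mtx"],im["T"]; v,u=np.mgrid[0:480,0:640]; z=im["z_map"]
    P=np.stack([(u-K[0,2])/K[0,0]*z,(v-K[1,2])/K[1,1]*z,z],-1)@T[:3,:3].T+T[:3,3]
    P[z<=0]=np.nan; return P
def save(im,n): cv2.imwrite(f"pics/{n}.png",im["frame"][:,:,::-1])
def down(yaw): # tool z down, tool y (closing line) at world angle yaw
    y=np.array([np.cos(yaw),np.sin(yaw),0]); z=np.array([0,0,-1.]); x=np.cross(y,z)
    q=R.from_matrix(np.c_[x,y,z]).as_quat(); return np.r_[q[3],q[:3]]
E
python3 - <<'E'
from h import *
np.set_printoptions(precision=4,suppress=True)
H=dict(stopper_large=0,stopper_small=0,drawer_front=.034,wide_bay=.014,narrow_bay=.014,cup=0,bail_peak=.106,bail_left=.1,bail_right=.1,hook_seat=.164,hook_tip=.182,hook_stand=0,kit_unit=0,tape_roll=0,petri_dish=0,stopwatch=0,marker=0,beaker=0)
for c in("top","side"):
    im=cams.get_image(c); save(im,c+"0"); print(c,im["T"][:3,3],im["T"][:3,2])
    for n,z in H.items():
        for m in cams.mark_of(n,c)[:2]:
            print(n,round(m["confidence"],2),np.array(m["location"]).round(),at_z(im,m["location"],z)[:3])
print(status.read_state()["tcp_rot"],down(0))
E
```

```text
top [0.4387 0.0604 1.313 ] [ 0.0712  0.0273 -0.9971]
stopper_large 0.5 [244. 273.] [0.4486 0.3143 0.    ]
stopper_small 0.56 [358. 197.] [0.6586 0.0159 0.    ]
stopper_small 0.48 [297. 272.] [0.4532 0.1742 0.    ]
drawer_front 0.88 [448. 284.] [ 0.4312 -0.2172  0.034 ]
drawer_front 0.6 [313. 304.] [0.3719 0.127  0.034 ]
wide_bay 0.95 [433. 256.] [ 0.5042 -0.1834  0.014 ]
wide_bay 0.62 [300. 271.] [0.4563 0.1657 0.014 ]
narrow_bay 0.61 [456. 255.] [ 0.5081 -0.2418  0.014 ]
narrow_bay 0.35 [263. 306.] [0.3637 0.2599 0.014 ]
cup 0.95 [349. 269.] [0.4654 0.0362 0.    ]
bail_peak 0.84 [347. 270.] [0.4597 0.0425 0.106 ]
bail_left 0.55 [340. 268.] [0.4638 0.0608 0.1   ]
bail_left 0.15 [303. 198.] [0.6359 0.1546 0.1   ]
bail_right 0.94 [356. 273.] [0.4523 0.02   0.1   ]
hook_seat 0.66 [304. 200.] [0.6201 0.1483 0.164 ]
hook_seat 0.41 [456. 253.] [ 0.504  -0.2078  0.164 ]
hook_tip 0.88 [308. 201.] [0.6149 0.1376 0.182 ]
hook_stand 0.82 [302. 180.] [0.7015 0.1682 0.    ]
kit_unit 0.75 [428. 190.] [ 0.6797 -0.1689  0.    ]
tape_roll 0.66 [360. 199.] [0.6522 0.0112 0.    ]
petri_dish 0.87 [365. 
[... 1101 characters left out ...]
_tip 0.66 [276. 233.] [0.6089 0.1489 0.182 ]
hook_stand 0.64 [237. 303.] [0.7036 0.1579 0.    ]
kit_unit 0.67 [277. 239.] [ 0.6722 -0.189   0.    ]
kit_unit 0.16 [347. 247.] [ 0.4711 -0.1645  0.    ]
tape_roll 0.8 [266. 273.] [0.6652 0.0113 0.    ]
tape_roll 0.59 [335. 230.] [ 0.516 -0.274  0.   ]
petri_dish 0.68 [383. 278.] [ 0.3691 -0.0059  0.    ]
petri_dish 0.41 [336. 355.] [0.4579 0.3247 0.    ]
stopwatch 0.7 [381. 343.] [0.3687 0.2712 0.    ]
marker 0.57 [379. 311.] [0.3757 0.1475 0.    ]
marker 0.31 [237. 304.] [0.7025 0.1634 0.    ]
beaker 0.92 [263. 366.] [0.597  0.3817 0.    ]
beaker 0.54 [239. 304.] [0.6978 0.165  0.    ]
[0.     0.983  0.1834 0.    ] [0.     0.7071 0.7071 0.    ]
```

```bash
ls pics
```

```text
side0.png
top0.png
```

View pics/top0.png

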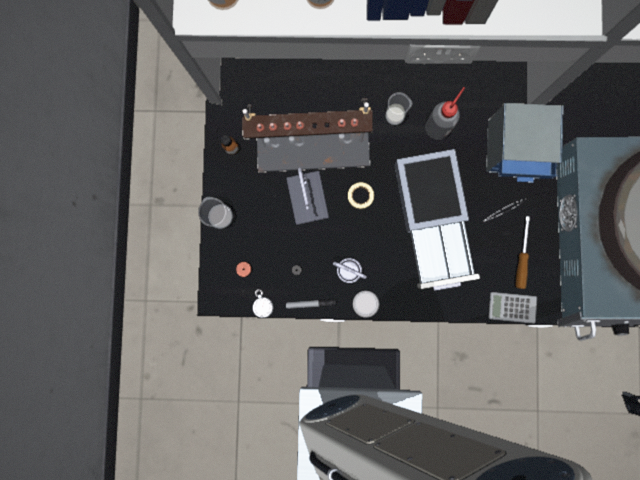

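View pics/side0.png

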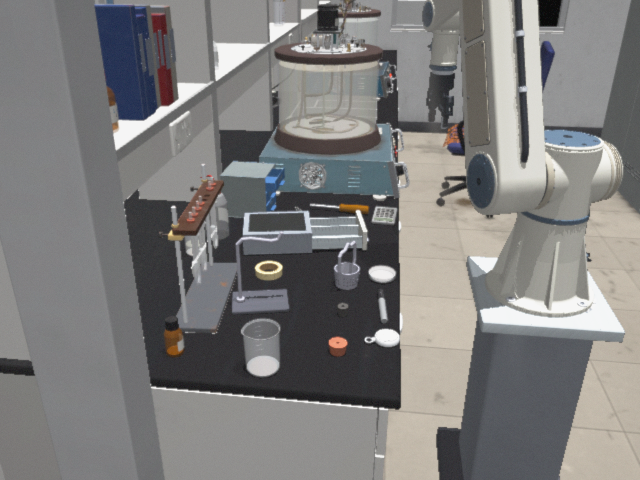

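Both pictures agree with the networks: in the top view the large stopper is at (244,269), the small one at (296,270), the cup at (349,270), the drawer at about (443,255), and the hook tip at (308,201). Next I'll refine these with depth.

Run:
```python
from h import *
np.set_printoptions(precision=4,suppress=True)
C={}
for c in("top","side"):
    im=cams.get_image(c); P=cloud(im); C[c]=P.reshape(-1,3)
    def sel(x,y,r,z0,z1,Q=C[c]):
        m=(np.hypot(Q[:,0]-x,Q[:,1]-y)<r)&(Q[:,2]>z0)&(Q[:,2]<z1); return Q[m]
    print("==",c)
    for n,x,y in(("L",.45,.316),("S",.457,.172)):
        q=sel(x,y,.035,.018,.04); print(n,len(q),q.mean(0),(q.max(0)+q.min(0))/2,np.ptp(q,axis=0),q[:,2].max())
    q=sel(.46,.04,.06,.075,.13); 
    print("bail",len(q),q.mean(0),q.max(0),q.min(0)); u,s,v=np.linalg.svd(q[:,:2]-q[:,:2].mean(0)); print(v[0],s, (lambda t:(t.min(),t.max()))((q[:,:2]-q[:,:2].mean(0))@v[0]))
    q=sel(.46,.04,.05,.035,.06); print("rim",len(q),(q.max(0)+q.min(0))/2,np.ptp(q,axis=0))
    q=sel(.65,.15,.085,.1,.2); print("hook",len(q),q.min(0),q.max(0)); u,s,v=np.linalg.svd(q[:,:2]-q[:,:2].mean(0)); print(q.mean(0),v[0],s,(lambda t:(t.min(),t.max()))((q[:,:2]-q[:,:2].mean(0))@v[0]))
    q=sel(.65,.15,.1,.006,.016); print("base",cv2.minAreaRect(q[:,:2].astype(np.float32)))
    q=sel(.66,-.18,.14,.056,.072); 
    print("unit",cv2.minAreaRect(q[q[:,0]>.58][:,:2].astype(np.float32)),q[:,2].mean())
    q=sel(.44,-.22,.09,.045,.072); q=q[q[:,0]<.48]; print("panel",len(q),cv2.minAreaRect(q[:,:2].astype(np.float32)),q[:,2].max())
im=cams.get_image("top"); cv2.imwrite("pics/crops.png",np.hstack([cv2.resize(im["frame"][y:y+100,x:x+100],(400,400),interpolation=cv2.INTER_CUBIC) for x,y in((270,145),(390,200))])[:,:,::-1])
```

```text
== top
L 153 [0.4593 0.3143 0.0229] [0.4591 0.3145 0.024 ] [0.0343 0.0357 0.0119] 0.029889267958449706
S 63 [0.4606 0.1747 0.0232] [0.4608 0.1745 0.0235] [0.021  0.0214 0.0104] 0.028765436314749815
bail 114 [0.462  0.0378 0.1034] [0.4814 0.0774 0.115 ] [ 0.4439 -0.0018  0.0935]
[-0.3886 -0.9214] [0.268 0.024] (np.float64(-0.043129444600436585), np.float64(0.04348248254909858))
rim 103 [0.4624 0.0405 0.0425] [0.059  0.0647 0.0147]
hook 144 [0.5995 0.137  0.1041] [0.7006 0.1648 0.1831]
[0.6497 0.1513 0.1665] [-0.9738 -0.2275] [0.353  0.0276] (np.float64(-0.052698710526470974), np.float64(0.05114540942437751))
base ((0.6578406095504761, 0.15351387858390808), (0.17070800065994263, 0.1840590089559555), 79.56751251220703)
unit ((0.6721943616867065, -0.16833624243736267), (0.1858823597431183, 0.15133248269557953), 11.010579109191895) 0.06408166798230153
panel 325 ((0.4529464840888977, -0.21344277262687683), (0.0532558374106884, 0.14647912979125977), 3.289947986602783) 0.06708356258212089
== side
L 192 [0.4562 0.3176 0.0237] [0.4562 0.3149 0.0229] [0.0355 0.0412 0.0096] 0.027683862862406983

[... 189 characters left out ...]
7] [0.3524 0.0275] (np.float64(-0.05477689360855001), np.float64(0.04063286078215527))
rim 224 [0.4593 0.0399 0.0471] [0.0611 0.0841 0.0242]
hook 267 [0.5974 0.1362 0.1008] [0.6994 0.1733 0.1817]
[0.6594 0.1572 0.1547] [0.9721 0.2345] [0.5713 0.0438] (np.float64(-0.06425471095774737), np.float64(0.040035515345924956))
base ((0.6688952445983887, 0.14624202251434326), (0.16385971009731293, 0.12205424159765244), 10.047005653381348)
unit ((0.6681160926818848, -0.1671365201473236), (0.18587256968021393, 0.1604468673467636), 12.03209400177002) 0.06398898650997312
panel 152 ((0.4478519856929779, -0.20694175362586975), (0.03132869303226471, 0.147147536277771), 11.381793975830078) 0.06717662207181851
```

View pics/crops.png

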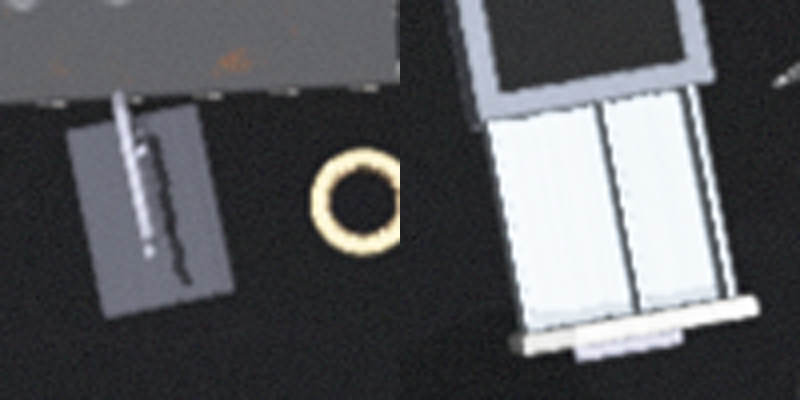

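The crops show the hook arm running from the rack end (crop ~(120,95)) to its tip (~(150,250)). The drawer is open and empty, at about 11° yaw. Poses agree between the cameras to 2–4 mm, so I'll average them and move the stoppers.

```bash
cat >> h.py <<'E'
YK=np.radians(11.3); AX=np.array([np.cos(YK),np.sin(YK)]); AY=np.array([-AX[1],AX[0]])
FACE=np.array([.670,-.168])-.0925*AX
def go(xy,z,yaw): arm.move_pose([*xy,z],down(yaw))
def lin(xy,z,v=.2): arm.move_linear([*xy,z],v=v)
def st(*k): s=status.read_state(); print({i:np.round(s[i],3) for i in ("time_s","finger_gap","grip_force","wrist_force")+k})
E
python3 - <<'E'
from h import *
bay=FACE-.066*AX   # middle of the open stretch
for xy,off in(((.4577,.3147),.028),((.4593,.1758),-.037)):
    t=bay+off*AY; print(t)
    move_gripper(.7,30); go(xy,.15,YK); lin(xy,.014,.25); move_gripper(0,30); st()
    lin(xy,.2,.3); st(); go(t,.2,YK); lin(t,.032,.2); st(); move_gripper(.65); lin(t,.2,.3); st()
go(FACE-np.array([.22,0]),.2,YK)
im=cams.get_image("top"); cv2.imwrite("pics/crop2.png",cv2.resize(im["frame"][190:310,380:500],(600,600),interpolation=cv2.INTER_CUBIC)[:,:,::-1])
E
```

```text
[ 0.50908608 -0.17160025]
{'time_s': np.float64(6.725), 'finger_gap': np.float64(0.408), 'grip_force': np.float64(29.178), 'wrist_force': array([-0.472, -0.95 ,  7.039])}
{'time_s': np.float64(7.492), 'finger_gap': np.float64(0.405), 'grip_force': np.float64(29.959), 'wrist_force': array([-0.322,  0.276, -0.276])}
{'time_s': np.float64(10.267), 'finger_gap': np.float64(0.403), 'grip_force': np.float64(30.018), 'wrist_force': array([-0.209,  0.114, -0.529])}
{'time_s': np.float64(11.308), 'finger_gap': np.float64(0.646), 'grip_force': np.float64(0.0), 'wrist_force': array([-0.425, -0.039, -0.766])}
[ 0.52182258 -0.23534021]
{'time_s': np.float64(13.983), 'finger_gap': np.float64(0.265), 'grip_force': np.float64(29.074), 'wrist_force': array([-2.135, -0.51 ,  8.801])}
{'time_s': np.float64(14.75), 'finger_gap': np.float64(0.261), 'grip_force': np.float64(29.482), 'wrist_force': array([-0.465,  0.343, -1.255])}
{'time_s': np.float64(17.275), 'finger_gap': np.float64(0.267), 'grip_force': np.float64(29.48), 'wrist_force': array([ 0.456, -0.22 , -0.562])}
{'time_s': np.float64(18.4), 'finger_gap': np.float64(0.653), 'grip_force': np.float64(0.0), 'wrist_force': array([-0.501, -0.213,  0.222])}
```

View pics/crop2.png

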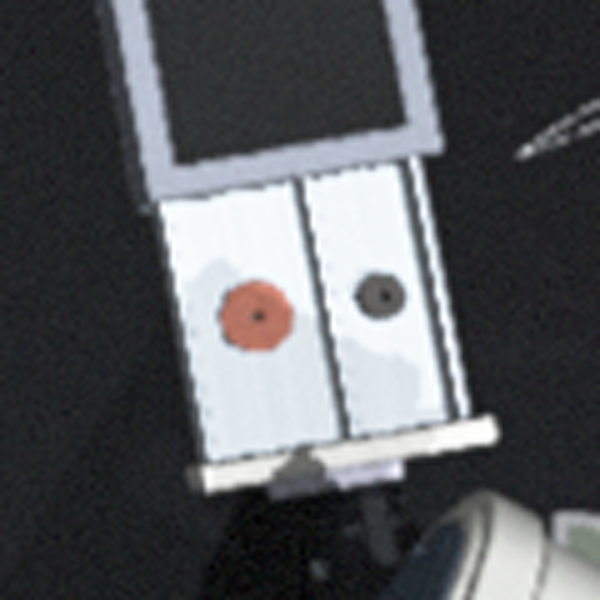

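Crop 2 shows the large stopper at (257,315) in the wide bay and the small one at (380,296) in the narrow bay, both standing. Next I'll push the drawer home.

Run:
```python
from h import *
move_gripper(0)
p=FACE-.195*AX; go(p,.15,YK); lin(p,.046,.25); st("ee_pos")
lin(FACE-.045*AX,.046,.12); st()
for d in np.arange(-.042,-.014,.002):
    lin(FACE+d*AX,.046,.08); f=status.read_state()["wrist_force"][:2]@AX; print(round(d,3),f.round(1))
    if f<-14: break
lin(FACE-.08*AX,.046,.2); lin(FACE-.08*AX,.22,.3); st()
go((.40,.04),.25,-.4)
q=cloud(cams.get_image("top")).reshape(-1,3); e=(q[:,:2]-FACE)@np.c_[AX,AY]
m=(q[:,2]>.045)&(q[:,2]<.08)&(abs(e[:,1])<.06)&(e[:,0]<.02)&(e[:,0]>-.2); print(m.sum(),np.percentile(e[m,0],[1,50]))
im=cams.get_image("top"); cv2.imwrite("pics/crop3.png",cv2.resize(im["frame"][130:310,240:480],(800,600),interpolation=cv2.INTER_CUBIC)[:,:,::-1])
```

```text
{'time_s': np.float64(20.683), 'finger_gap': np.float64(-0.0), 'grip_force': np.float64(0.0), 'wrist_force': array([ 0.15 , -0.222,  0.01 ]), 'ee_pos': array([ 0.388, -0.224,  0.047])}
{'time_s': np.float64(22.083), 'finger_gap': np.float64(-0.001), 'grip_force': np.float64(0.0), 'wrist_force': array([-0.041,  0.042, -0.545])}
-0.042 -1.1
-0.04 -0.2
-0.038 0.4
-0.036 -5.1
-0.034 -6.0
-0.032 -5.7
-0.03 -0.4
-0.028 -0.3
-0.026 0.2
-0.024 -6.7
-0.022 -14.7
{'time_s': np.float64(26.008), 'finger_gap': np.float64(0.001), 'grip_force': np.float64(0.0), 'wrist_force': array([ 0.252, -0.19 ,  0.37 ])}
596 [-0.01095112  0.00406206]
```

View pics/crop3.png

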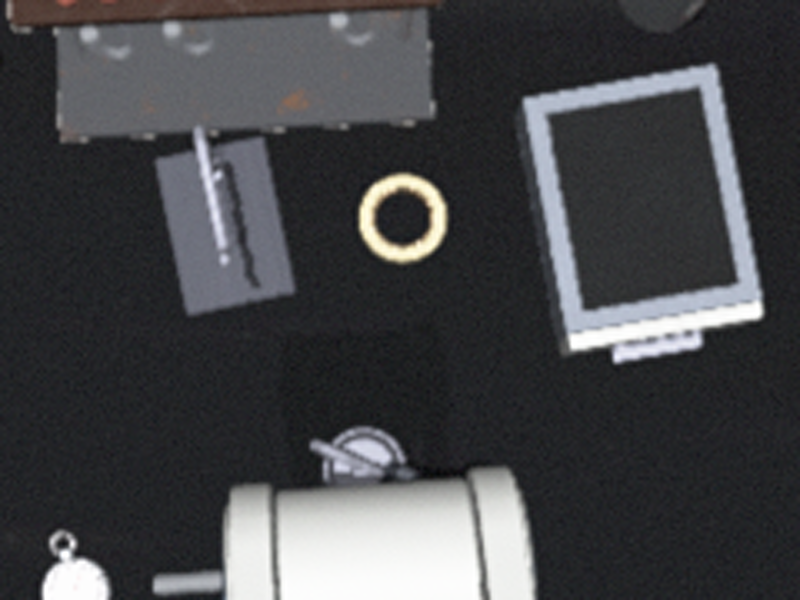

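Crop 3 shows the drawer shut, with its panel flush against the unit at (665,325). The hook tip is at (224,260), and the cup is untouched at (363,460). Next is the cup, which I'll pinch at bail_right.

```bash
cat >> h.py <<'E'
YC=-.399; YS=.231; SX=np.array([np.cos(YS),np.sin(YS)]); SY=np.array([-SX[1],SX[0]]); SEAT=np.array([.6225,.1463])
E
python3 - <<'E'
from h import *
np.set_printoptions(precision=4,suppress=True)
g=np.array([.4602,.0385])-.0245*np.array([np.cos(YC+np.pi/2),np.sin(YC+np.pi/2)]); print(g)
move_gripper(.45,80); go(g,.2,YC); lin(g,.092,.15); move_gripper(0,80); st()
lin(g,.19,.15); st()
w=SEAT-.085*SX-.0245*SY; go(w,.19,YS); st("ee_pos")
for c in("top","side"):
    im=cams.get_image(c); q=cloud(im).reshape(-1,3)
    e=(q[:,:2]-SEAT)@np.c_[SX,SY]
    m=(q[:,2]>.185)&(q[:,2]<.218)&(abs(e[:,0]+.085)<.012)&(abs(e[:,1])<.06); print(c,m.sum(),e[m].min(0),e[m].max(0),q[m,2].max())
    m=(e[:,1]>.036)&(e[:,1]<.06)&(abs(e[:,0]+.085)<.02)&(q[:,2]>.12)&(q[:,2]<.23); print("left leg",m.sum(),e[m].min(0),e[m].max(0),q[m,2].max())
    m=(abs(e[:,1])<.02)&(e[:,0]>-.04)&(e[:,0]<.05)&(q[:,2]>.14)&(q[:,2]<.2); print("hook",m.sum(),e[m].min(0),e[m].mean(0),e[m].max(0),q[m,2].max())
    v,u=(240,260); o=np.linalg.inv(im["T"])@np.r_[SEAT-.04*SX,.18,1]; o=im["mtx"]@o[:3]; o=(o[:2]/o[2]).astype(int)
    cr=im["frame"][max(o[1]-50,0):o[1]+50,max(o[0]-50,0):o[0]+50]; cv2.imwrite(f"pics/c4{c}.png",cv2.resize(cr,(400,400),interpolation=cv2.INTER_CUBIC)[:,:,::-1])
    for n in("bail_peak","hook_seat","hook_tip"): print(n,[(m["location"],m["confidence"]) for m in cams.mark_of(n,c)[:1]])
cv2.imwrite("pics/c4.png",np.hstack([cv2.imread("pics/c4top.png"),cv2.imread("pics/c4side.png")]))
E
```

```text
[0.4507 0.0159]
{'time_s': np.float64(29.25), 'finger_gap': np.float64(0.063), 'grip_force': np.float64(78.303), 'wrist_force': array([-0.095, -1.926,  7.355])}
{'time_s': np.float64(30.05), 'finger_gap': np.float64(0.064), 'grip_force': np.float64(78.217), 'wrist_force': array([ 0.115, -0.675, -1.839])}
{'time_s': np.float64(30.625), 'finger_gap': np.float64(0.063), 'grip_force': np.float64(78.102), 'wrist_force': array([ 0.508,  0.347, -1.421]), 'ee_pos': array([0.544, 0.103, 0.188])}Traceback (most recent call last):
  File "<stdin>", line 10, in <module>
    return umr_minimum(a, axis, None, out, keepdims, initial, where)
ValueError: zero-size array to reduction operation minimum which has no identity
```

Only the look failed: in the top view the gripper hides the bail. I'll redo it with just the side camera.

Run:
```python
from h import *
np.set_printoptions(precision=4,suppress=True)
im=cams.get_image("side"); q=cloud(im).reshape(-1,3)
e=np.c_[(q[:,:2]-SEAT)@np.c_[SX,SY],q[:,2]]
def rep(n,m): 
    print(n,m.sum(), *( (np.percentile(e[m],p,axis=0) for p in(2,50,98)) if m.any() else ()))
B=abs(e[:,0]+.085)<.03
rep("left leg",B&(e[:,1]>.034)&(e[:,1]<.06)&(e[:,2]>.15)&(e[:,2]<.23))
rep("bar",B&(e[:,1]>.005)&(e[:,1]<.036)&(e[:,2]>.185)&(e[:,2]<.225))
rep("cup",(abs(e[:,0]+.085)<.045)&(abs(e[:,1])<.04)&(e[:,2]>.07)&(e[:,2]<.15))
rep("hook",(abs(e[:,1])<.02)&(e[:,0]>-.04)&(e[:,0]<.05)&(e[:,2]>.14)&(e[:,2]<.2))
rep("tip",(abs(e[:,1])<.02)&(e[:,0]>-.04)&(e[:,0]<.0)&(e[:,2]>.172)&(e[:,2]<.2))
for n in("bail_peak","hook_seat","hook_tip","cup"): print(n,[(m["location"],m["confidence"]) for m in cams.mark_of(n,"side")[:1]])
o=im["mtx"]@(np.linalg.inv(im["T"])@np.r_[SEAT-.04*SX,.16,1])[:3]; o=(o[:2]/o[2]).astype(int); print(o)
cv2.imwrite("pics/c4.png",cv2.resize(im["frame"][o[1]-60:o[1]+60,o[0]-60:o[0]+60],(600,600),interpolation=cv2.INTER_CUBIC)[:,:,::-1])
```

```text
left leg 87 [-0.0903  0.0354  0.1518] [-0.0871  0.0418  0.1771] [-0.0832  0.0464  0.1987]
bar 38 [-0.0906  0.0054  0.1937] [-0.0867  0.0163  0.1998] [-0.0835  0.0359  0.2067]
cup 645 [-0.1151 -0.0322  0.0973] [-0.0844  0.0176  0.1255] [-0.0592  0.0383  0.1424]
hook 141 [-0.0238 -0.0037  0.1584] [0.008  0.002  0.1655] [0.0493 0.0065 0.1802]
tip 18 [-0.0255 -0.002   0.1725] [-0.0211  0.0023  0.1771] [-0.0173  0.0067  0.1809]
bail_peak [([312.6, 219.6], 0.92)]
hook_seat [([273.3, 237.7], 0.97)]
hook_tip [([282.5, 231.8], 0.73)]
cup [([312.0, 265.2], 0.61)]
[288 240]
```

View pics/c4.png

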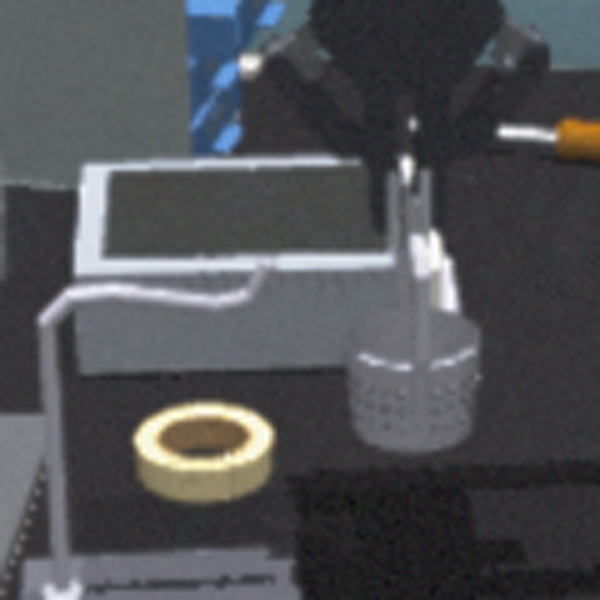

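The view shows the cup held upright with its bail at (410,220) in the crop and the hook tip at (265,265). The tip is at −21 mm and within 2 mm in y, as expected, so I'll slide the cup on and lower it.

```bash
python3 - <<'E'
from h import *
p=SEAT-.0245*SY
lin(p,.19,.08); st()
lin(p,.158,.08)
for z in np.arange(.156,.143,-.002):
    lin(p,z,.05); f=status.read_state()["wrist_force"]; print(round(z,3),f.round(1))
    if f[2]>2.5: break
E
python3 - <<'E'
from h import *
im=cams.get_image("side"); cv2.imwrite("pics/c5.png",cv2.resize(im["frame"][180:300,218:338],(600,600),interpolation=cv2.INTER_CUBIC)[:,:,::-1])
E
```

```text
{'time_s': np.float64(32.142), 'finger_gap': np.float64(0.063), 'grip_force': np.float64(78.103), 'wrist_force': array([ 0.19 ,  0.18 , -1.555])}
0.156 [ 0.   0.3 -2.3]
0.154 [-0.4 -0.2 -1.8]
0.152 [-1.3 -0.4  4. ]
```

View pics/c5.png

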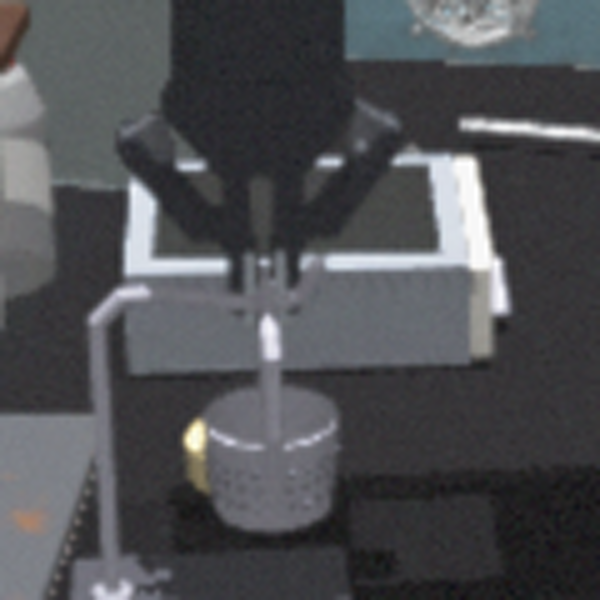

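Contact came at the expected height, with the bail at (270,290) in the crop, between the seat and the upturned tip. I'll release it and back off.

Run:
```python
from h import *
p=SEAT-.0245*SY
move_gripper(.4,20); arm.hold(.3); st(); lin(p,.28,.12); go((.45,-.1),.3,0); arm.hold(1.5); st()
im=cams.get_image("side"); cv2.imwrite("pics/c6.png",cv2.resize(im["frame"][180:380,218:418],(600,600),interpolation=cv2.INTER_CUBIC)[:,:,::-1])
```

```text
{'time_s': np.float64(34.183), 'finger_gap': np.float64(0.4), 'grip_force': np.float64(0.0), 'wrist_force': array([ 0.713,  1.079, -0.46 ])}
{'time_s': np.float64(38.0), 'finger_gap': np.float64(0.402), 'grip_force': np.float64(0.0), 'wrist_force': array([-0.641,  0.357, -0.536])}
```

View pics/c6.png

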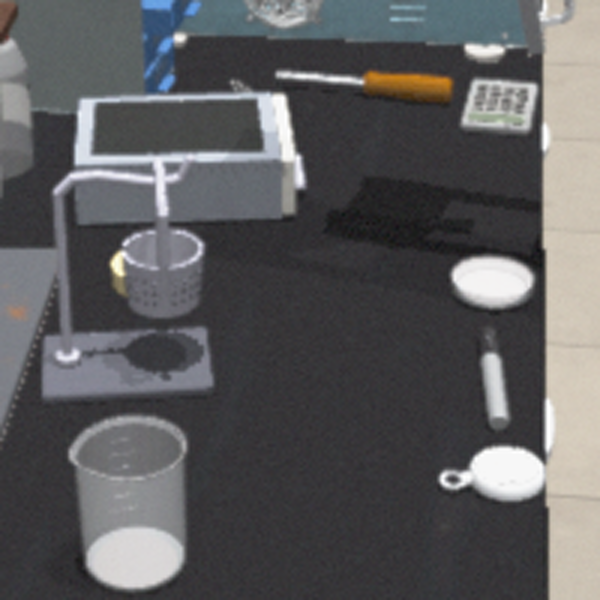

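The cup hangs upright and free on the hook at (163,250). The drawer is shut, and the dish, marker, stopwatch and beaker look undisturbed; only the edge of the tape roll shows behind the cup. I'll let any swing settle, check it, then hand in.

Run:
```python
from h import *
arm.hold(4)
a=[]
for _ in range(6):
    q=cloud(cams.get_image("side")).reshape(-1,3); m=(np.hypot(*(q[:,:2]-SEAT).T)<.045)&(q[:,2]>.05)&(q[:,2]<.11); a.append(q[m].mean(0)); arm.hold(.1)
print(np.ptp(a,axis=0).round(4)); st(); print(arm.close_job())
```

```text
[0.0001 0.0004 0.0002]
{'time_s': np.float64(42.95), 'finger_gap': np.float64(0.403), 'grip_force': np.float64(0.0), 'wrist_force': array([-0.808, -0.219, -1.209])}
the job is handed in; nothing more can be done
None
```

I handed the job in at about 43 s: both stoppers are in their bays, the drawer is shut on its catch, and the cup hangs still and free on the hook (the hand-in call returned no verdict).

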